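Lock the cigar trimmer's stop and hold the size selector at its third click

TASK

The stop carriage of the cigar trimmer stands where it is wanted but is loose on its bar: turn the red clamp knob on it clockwise as far as it goes, without shifting the carriage along the bar. Then turn the black size selector knob clockwise from its home peg, counting the clicks, to the third click and not on into the fourth; it is sprung and runs home when let go, so the job finishes with you still gripping it, held still at the third click, ready for a cut. Leave the cigar in the cradle, the knife on the board and the upturned cup where they are.

Things in the scene. Friction and masses are not known exactly. Their poses are not given: they have to be found in the camera images.
- machine: The cigar trimmer, fixed to the bench: wooden plank 240 x 420 x 18 mm, a steel guide bar 22 mm wide (top 54 mm up) along its y axis at x = -50 mm, two chrome cradle rods along y at x = +50 mm, a guillotine frame (193 mm tall) over the rods at y = -130 mm. Origin: centre of the plank's underside; x points from guide bar to rods, z up.
- carriage_top (a point): Top centre, 78 mm above the bench, of the green saddle (66 x 70 mm) of the stop carriage that slides along the machine's y on the guide bar. A 40 mm wide arm, top 72 mm up, runs from it in +x and carries the size selector 100 mm away in +x. Loose, the carriage moves at a push of 4 N; clamped, it holds against 30 N. Axes as the machine's.
- clamp_grip (a point): Grip point of the red clamp knob on the saddle, on its upright axis, 106 mm above the bench. The knob is an upright bar 50 mm long (the point's x axis), 14 mm thick (y), its top 8 mm above this point and its foot 21 mm below it, on a disc of 34 mm diameter, 7 mm high. The point turns with the knob.
- clamp (a joint): Angle of the red clamp knob: 0 fully loose, grows clockwise seen from above, hard stop (fully tight) at 1.4 rad. It starts anywhere from 0 to 0.3; turning takes 0.08 N m, rising to 0.16 N m over the last third as it bites; it stays where it is left. At 0 its bar lies at yaw +0.70 rad in the machine's frame.
- selector_grip (a point): Grip point of the black size selector knob, on its axis at the arm's end, 104 mm above the bench: an upright bar 46 mm long (the point's x axis), 14 mm thick (y), top 8 mm above this point, foot 21 mm below, on a disc of 36 mm diameter; a white line on top points along the point's -x. Under it a brass plate, 54 mm across, with a black dot for home and each click. The point turns with the knob.
- selector_knob: The same black selector knob as a whole; origin on its axis at the foot of its disc, 28 mm under the grip point; axes as the grip point's.
- selector (a joint): Angle of the selector: 0 at home (its bar at yaw +0.63 rad in the machine's frame), grows clockwise seen from above. Clicks 24 degrees apart: 0.419, 0.838, 1.257 (third), 1.676, 2.094 rad. A return spring, 0.035 N m at home, 0.1 N m at the third click, drives it home when let go; each click adds a ripple of 0.025 to 0.045 N m: stiffer up to midway, easing as it falls in.
- cigar: A cigar, 150 mm long and 18 mm thick, lying along y in the cradle between the two chrome rods, under the guillotine. Origin at its middle.
- knife: A half-moon leaf knife, 130 x 64 x 5 mm, dark steel, lying on the cutting board. Origin: underside, middle of the blade.
- cup: An upturned white plastic cup, 72 mm across its rim and 70 mm high. Origin: centre of its underside.

How it is judged:
By the outcome, as a careful person would: the job done as asked, in the order asked, and still so for the second after the job is handed in, while the arm keeps its last pose, push and grip.
It also fails if it takes over 45 s, if anything falls off the work surface, if the arm or the gripper's body presses on something with over 40 N, if the wrist force passes 120 N, or if a joint passes its speed limit or range.

ROBOT

A 6-joint arm with a two-finger parallel gripper is mounted at the origin on the work surface. World frame = base frame: x ahead of the robot, y to its left, z up, the work surface at z = 0. Lengths are in m, angles in rad, forces in N, time in s.
With the tool pointing down it reaches from about 0.275 to 0.75 m from the base axis. Payload 10.2 kg.
Tool frame: the origin (TCP) lies at the very end of the fingers, on their centre line; the grasp point (between the pads) lies 19 mm behind it; z points along the fingers, y is the direction in which the jaws open and shut (so a half turn about z gives the same grasp; the last joint's range is limited). The gripper opens to 85 mm and grips with 20 to 120 N. Pads are 22 mm wide; open, the fingers measure 114 mm over their backs; the gripper's body (76 mm by 85 mm) begins 54 mm behind the grasp point. The pads swing forward as they close: fully open they stand 13 mm farther back than shut.
Start: joints at [-1.538, 0.313, 1.498, -0, 1.331, -0.223], TCP at [0.133, -0.508, 0.231] pointing down, gripper open.
Joint ranges: [-2.94, 2.94], [-0.97, 2.17], [0.19, 2.56], [-1.23, 4.37], [0.02, 3.11], [-2.88, 2.88]. Speed limits (rad/s): [2.39, 2.39, 3.01, 3.14, 3.14, 3.14].

INTERFACE

Orientations are given as a 3x3 rotation matrix whose columns are the frame's x, y, z axes.
In Python, from workcell import arm gives the robot as it stands.
- The arm moves only by the tool jog_arm, never from a script. Its argument "series" is a list that holds one entry, the list of rows, each a list of 7 numbers: the turn, a rotation vector about the tool's x, y, z each as a share of 0.5 rad, from -1 to 1, then the shift along the tool's x, y, z each as a share of 100 mm, from -1 to 1, then the closure in counts, from 0 (fully open) to 255 (shut). A call has 1 to 8 rows; each row shifts and turns the commanded pose from where the row before left it, along the tool's axes as they then stand; what a row does not reach is not made up. A row lasts 1/8 s, in which the tool goes at most 62.5 mm and 10.7 degrees, less where a joint would pass 70% of its speed; a pose out of reach is approached as far as the arm can. A call with a number of a shift or a turn outside -1 to 1 is refused whole. A call with a gripper value outside its range is refused whole. The fingers move at their own pace and stop on an object; "newtons" is the grip in N (left out, the last holds). Time passes only in rows, so rows that do not move let the fingers close. It gives the time, the measured TCP pose, the force and the opening at its end, in the units of the state.
- arm.get_obs(): the state, without advancing time (a new reading comes with each control period).
- arm.snapshot(name): name is "scene" or "top" or "wrist"; returns the picture (480x640x3 uint8, red, green, blue); there is no depth.
- arm.get_calibration(name): a dict with "fx", "fy", "cx", "cy" (pixels), "R" (3x3) and "t" (3): a world point X has camera coordinates R X + t. Camera axes: x right, y down, z forward; pixel columns grow to the right and rows downward; lengths in m; the calibration is good to about 2 mm. A picture is of the moment at which its call begins: read the wrist's pose just before it. get_calibration takes no time and is no camera call; for the wrist camera it gives the pose at the moment of the call.
- arm.sign_off(): hands the job in, once; it reports no verdict.
The state is a dict: "clock": time; "joint_positions": joint angles; "joint_vel": joint speeds; "joint_efforts": joint torques, N m; "position": TCP position; "eef_rot": TCP orientation; "ft_force": force on the tool from outside, world axes, zero at the start; "ft_torque": the same for the moment, N m; "width": opening from 0.0 (shut) to 1.0 (fully open).
Only numpy, scipy, OpenCV 4.12 (cv2) and the standard library are available. Lean on these libraries where they do the work, as an engineer would, in place of code of your own. Each camera call takes 0.05 s, during which the arm holds its last target. There are 200 camera calls.

## Working session

There is one attempt and no reset: what is moved stays moved. The work goes in short steps, Python scripts to look and compute and a tool call to move; the robot and the scene stay as the last step left them, time stands still between calls to the robot, and variables do not carry over. Pictures are saved under pics/ and viewed, about 8 in all and at most 12, crops included, and the job is handed in when it is done.

Besides the shell and the picture viewer there is one more tool, called after "Request:" as name([rows], argument=value, ...), one row to a line, values as JSON. jog_arm: Moves the arm, as the interface text tells. Its arguments: {"type":"object","properties":{"series":{"type":"array"},"newtons":{"type":"number"}},"required":["series"]}

```bash
mkdir -p pics; ls; python3 - <<'E'
from workcell import arm
import cv2,numpy as np
np.set_printoptions(precision=4,suppress=True)
o=arm.get_obs();print(o)
for n in("scene","top"):
    c=arm.get_calibration(n);print(n,c)
    cv2.imwrite(f"pics/{n}0.png",arm.snapshot(n)[:,:,::-1])
E
```

```text
pics
{'clock': 0.0, 'joint_positions': array([-1.5384,  0.3134,  1.4984, -0.    ,  1.331 , -0.2234]), 'joint_vel': array([-0.0005, -0.0017, -0.0005,  0.0016, -0.0002,  0.0002]), 'joint_efforts': array([  0.0005, -41.2262, -25.9744,  -0.0001,   0.0041,   0.    ]), 'position': array([ 0.1328, -0.5077,  0.2308]), 'eef_rot': array([[ 0.9675,  0.253 , -0.    ],
       [ 0.253 , -0.9675,  0.0012],
       [ 0.0003, -0.0012, -1.    ]]), 'ft_force': array([-0.166 , -0.6209, -0.0721]), 'ft_torque': array([-0.0183, -0.0158,  0.0289]), 'width': 0.9975123929053789}
scene {'fx': 568.378776637616, 'fy': 568.378776637616, 'cx': 323.6023994557697, 'cy': 245.06362875886504, 'R': array([[ 0.2397,  0.9707, -0.0179],
       [ 0.7717, -0.2017, -0.6031],
       [-0.5891,  0.1307, -0.7974]]), 't': array([-0.1435, -0.3658,  1.7357])}
top {'fx': 504.64997222605956, 'fy': 504.64997222605956, 'cx': 321.44282320462, 'cy': 238.33381783613152, 'R': array([[-0.0241, -0.9997, -0.0082],
       [-0.9952,  0.0247, -0.0949],
       [ 0.0951,  0.0059, -0.9954]]), 't': array([0.009 , 0.5392, 1.3818])}
```

View pics/scene0.png

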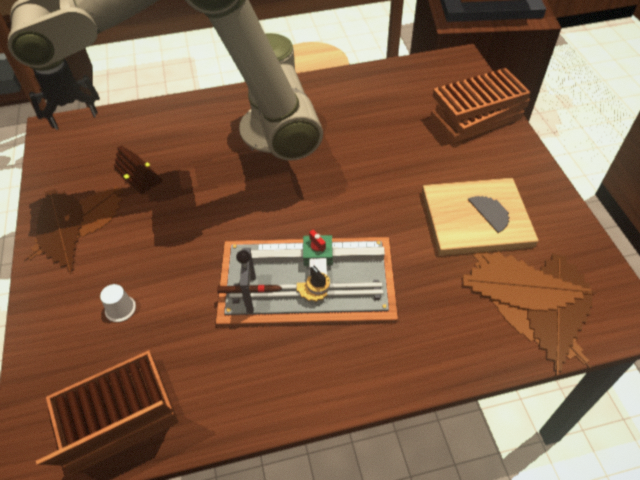

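View pics/top0.png

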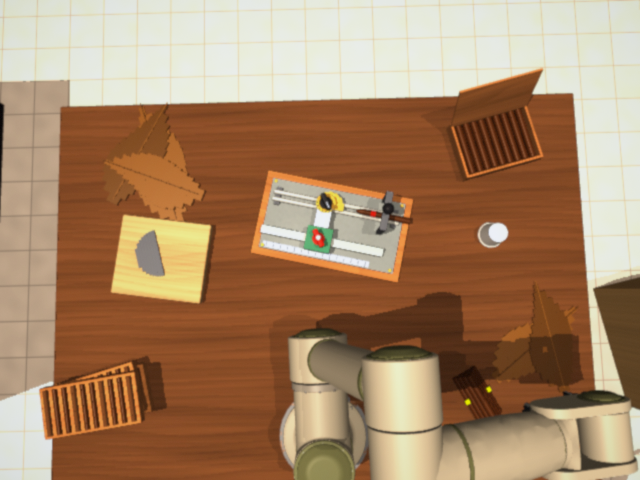

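The scene view shows the machine at about (308,282), with the red knob at (317,241) and the black one at (318,280). In the top view the red knob is at (319,238) and the black one at (327,202). Next I enlarge both.

```bash
python3 - <<'E'
import cv2,numpy as np
a=cv2.imread('pics/top0.png')[165:285,245:425]; b=cv2.imread('pics/scene0.png')[225:330,210:410]
a=cv2.resize(a[15:100,30:130],None,fx=6,fy=6,interpolation=cv2.INTER_CUBIC)  # origin (275,180)
b=cv2.resize(b[0:85,60:145],None,fx=6,fy=6,interpolation=cv2.INTER_CUBIC)[:, :] # origin (270,225)
b=b[:,:200*6]
c=np.zeros((510,600+510,3),np.uint8);c[:,:600]=a;c[:,600:]=b
cv2.imwrite('pics/c1.png',cv2.resize(c,(800,int(510*800/1110))))
E
```

```text
(no output)
```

View pics/c1.png

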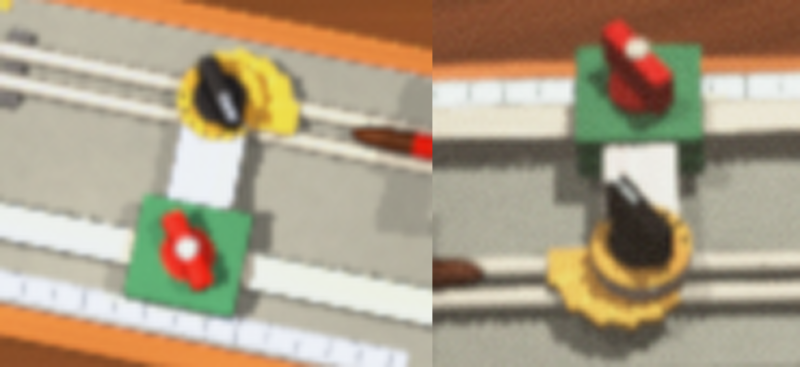

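```bash
cat >h.py <<'E'
from workcell import arm
import cv2,numpy as np
from scipy.spatial.transform import Rotation as Ro
np.set_printoptions(precision=4,suppress=True)
def ray(c,p):
    d=c["R"].T@np.array([(p[0]-c["cx"])/c["fx"],(p[1]-c["cy"])/c["fy"],1]); return -c["R"].T@c["t"],d
def atz(c,p,z):
    o,d=ray(c,p); return o+d*(z-o[2])/d[2]
def tri(*cp):
    A=np.zeros((3,3));b=np.zeros(3);L=[ray(c,p) for c,p in cp]
    for o,d in L:
        d=d/np.linalg.norm(d);P=np.eye(3)-np.outer(d,d);A+=P;b+=P@o
    x=np.linalg.solve(A,b);return x,[np.linalg.norm(np.cross(x-o,d/np.linalg.norm(d))) for o,d in L]
E
python3 - <<'E'
from h import *
T=arm.get_calibration("top");S=arm.get_calibration("scene")
print(tri((T,(318.2,237.2)),(S,(317.3,236.1))))
print(tri((T,(325.4,202)),(S,(318,272.9))))
cs=[atz(T,p,.018) for p in [(268,172),(413,199),(398,281),(251,253)]];print(np.array(cs))
cs=[atz(S,p,.018) for p in [(223,240),(388,237),(397,314),(217,323)]];print(np.array(cs))
E
```

```text
(array([0.5343, 0.0032, 0.1109]), [np.float64(0.0005020724777187088), np.float64(0.0005020724777187354)])
(array([ 0.6289, -0.0181,  0.1   ]), [np.float64(0.0005755501860431753), np.float64(0.0005755501860431959)])
[[ 0.7332  0.1431  0.018 ]
 [ 0.645  -0.2651  0.018 ]
 [ 0.4157 -0.2139  0.018 ]
 [ 0.5037  0.194   0.018 ]]
[[ 0.4144 -0.2183  0.018 ]
 [ 0.5114  0.1905  0.018 ]
 [ 0.731   0.1418  0.018 ]
 [ 0.6506 -0.2644  0.018 ]]
```

Request:
jog_arm([
  [[0,0,0,0.4,-0.33,0,0],[0,0,0,0.4,-0.33,0,0],[0,0,0,0.4,-0.33,0,0],[0,0,0,0.4,-0.33,0,0],[0,0,0,0.4,-0.33,0,0],[0,0,0,0.4,-0.33,0,0],[0,0,0,0.4,-0.33,0,0],[0,0,0,0.4,-0.33,0,0]],
], newtons=20)

```text
clock: 1.1
position: [0.3763, -0.17, 0.2312]
eef_rot: [[0.968, 0.253, -0.0], [0.253, -0.968, 0.0], [-0.0, -0.0, -1.0]]
ft_force: [0.7, -0.5, 0.4]
width: 0.998
```

Request:
jog_arm([
  [[0,0,0,0.38,-0.34,0,0],[0,0,0,0.38,-0.34,0,0],[0,0,0,0.38,-0.34,0,0],[0,0,0,0.38,-0.34,0,0],[0,0,-0.36,0,0,0,0],[0,0,0,0,0,0,0]],
])

```text
clock: 1.85
position: [0.4881, -0.0012, 0.2309]
eef_rot: [[0.907, 0.422, -0.001], [0.422, -0.907, 0.0], [-0.001, -0.0, -1.0]]
ft_force: [0.7, 0.5, 0.6]
width: 1.0
```

```bash
python3 - <<'E'
from h import *
o=arm.get_obs();c=arm.get_calibration("wrist");print(o['position'],o['joint_positions'],c)
cv2.imwrite("pics/w1.png",arm.snapshot("wrist")[:,:,::-1])
print("cam in tool",o['eef_rot'].T@(-c['R'].T@c['t']-o['position']), c['R']@o['eef_rot'])
E
```

```text
[ 0.4881 -0.0012  0.2309] [-0.2429  0.2323  1.6046 -0.0001  1.3055  0.8926] {'fx': 378.58202986309306, 'fy': 378.58202986309306, 'cx': 318.33792948006936, 'cy': 241.05654253384836, 'R': array([[ 0.4213, -0.9069, -0.0011],
       [-0.8617, -0.4006,  0.3115],
       [-0.2829, -0.1303, -0.9503]]), 't': array([-0.2058,  0.3788,  0.5164])}
cam in tool [ 0.0785 -0.0005 -0.1417] [[-0.0004  1.      0.0006]
 [-0.9505 -0.0002 -0.3108]
 [-0.3108 -0.0007  0.9505]]
```

View pics/w1.png

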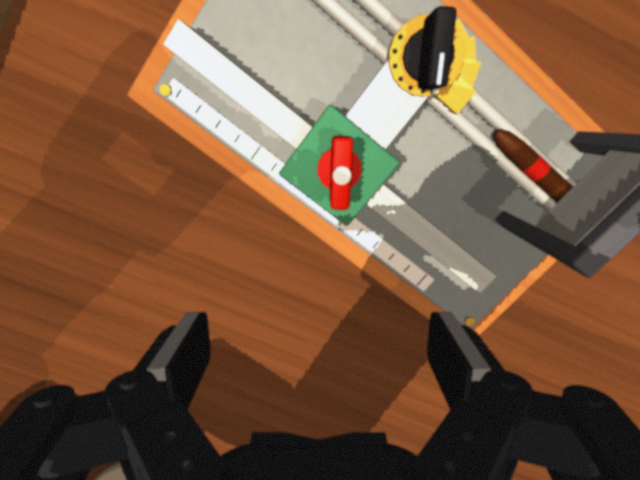

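The wrist view shows the red knob from (342,137) to (341,208) with its white dot at (342,175). The black knob is around (438,50), and the saddle and cigar are clear. I'll enlarge both knobs.

```bash
python3 - <<'E'
from h import *
a=cv2.imread('pics/w1.png')
l=cv2.resize(a[110:230,275:405],None,fx=4,fy=4,interpolation=cv2.INTER_CUBIC)
r=cv2.resize(a[0:120,380:490],None,fx=4,fy=4,interpolation=cv2.INTER_CUBIC)
c=np.zeros((480,960,3),np.uint8);c[:,:520]=l;c[:,520:]=r
cv2.imwrite('pics/c2.png',cv2.resize(c,(800,400)))
E
```

```text
(no output)
```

View pics/c2.png

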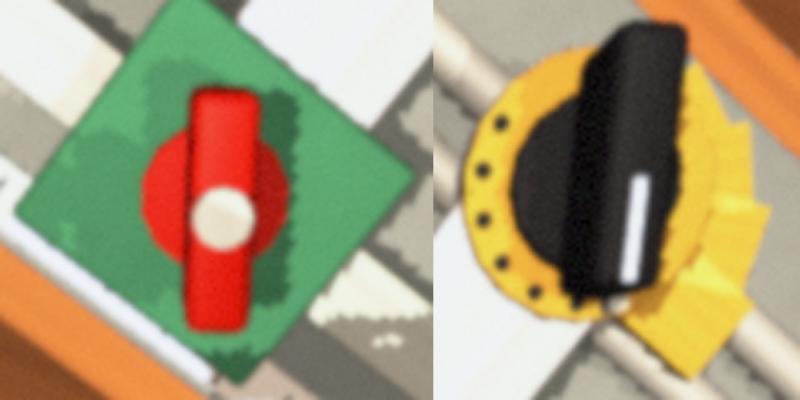

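```bash
python3 - <<'E'
from h import *
W=arm.get_calibration("wrist");T=arm.get_calibration("top");S=arm.get_calibration("scene")
print(tri((T,(318.2,237.2)),(S,(317.3,236.1)),(W,(341.6,173.9))))
print(tri((T,(325.4,202)),(S,(318,272.9)),(W,(443,47.1))))
def f(pc,a,b,z):
    A,B=atz(W,a,z),atz(W,b,z);d=A-B;print(atz(W,pc,z),np.linalg.norm(d),np.arctan2(d[1],d[0]))
f((341.6,173.9),(342.5,138.5),(340,208.4),.114)
f((443,47.1),(446.6,8.1),(439.1,86.4),.112)
cs=np.array([[190,-5],[414,180],[240,385],[15,212]])/3.333+[275,110]
P=np.array([atz(W,p,.078) for p in cs]);print(P,P.mean(0))
print([np.arctan2(*(P[i]-P[j])[[1,0]]) for i,j in((1,2),(0,3))],[np.arctan2(*(P[i]-P[j])[[1,0]])-np.pi/2 for i,j in((0,1),(3,2))])
E
```

```text
(array([0.5334, 0.0028, 0.1108]), [np.float64(0.0012843968141399446), np.float64(0.0005543327813852431), np.float64(0.0016235814142315226)])
(array([ 0.6301, -0.0197,  0.1037]), [np.float64(0.00279394998593958), np.float64(0.0011637917081597918), np.float64(0.003026280775054917)])
[0.5324 0.0023 0.114 ] 0.04724878452201485 0.4147395540843779
[ 0.6289 -0.021   0.112 ] 0.043813726311131306 0.4279543678885061
[[ 0.5687  0.0254  0.078 ]
 [ 0.554  -0.0387  0.078 ]
 [ 0.4931 -0.0239  0.078 ]
 [ 0.5087  0.0419  0.078 ]] [0.5312 0.0012 0.078 ]
[np.float64(-0.2389969114558289), np.float64(-0.2685580073557118)] [np.float64(-0.22613494349634689), np.float64(-0.23265484280856175)]
```

Request:
jog_arm([
  [[0,0,0.04,0.2,0.08,0.3,0],[0,0,0,0.21,0.08,0.3,0],[0,0,0,0,0,0.31,0],[0,0,0,0,0,0,0]],
])

```text
clock: 2.4
position: [0.531, 0.0005, 0.1387]
eef_rot: [[0.916, 0.4, -0.004], [0.4, -0.916, 0.001], [-0.004, -0.003, -1.0]]
ft_force: [1.1, 0.6, 0.0]
width: 1.0
```

```bash
python3 - <<'E'
from h import *
o=arm.get_obs();c=arm.get_calibration("wrist");print(o['position'],o['eef_rot'])
im=arm.snapshot("wrist")[:,:,::-1];cv2.imwrite("pics/w2.png",im)
p=c['R']@np.array([.532,.002,.114])+c['t'];print(p[0]/p[2]*c['fx']+c['cx'],p[1]/p[2]*c['fy']+c['cy'])
q=c['R']@(o['position']+np.array([0,0,.0]))+c['t'];print(q[0]/q[2]*c['fx']+c['cx'],q[1]/q[2]*c['fy']+c['cy'])
E
```

```text
[0.531  0.0005 0.1387] [[ 0.9163  0.4005 -0.0044]
 [ 0.4005 -0.9163  0.001 ]
 [-0.0036 -0.0026 -1.    ]]
317.7087795751014 285.53033256828473
319.85847006242085 313.86228433375163
```

View pics/w2.png

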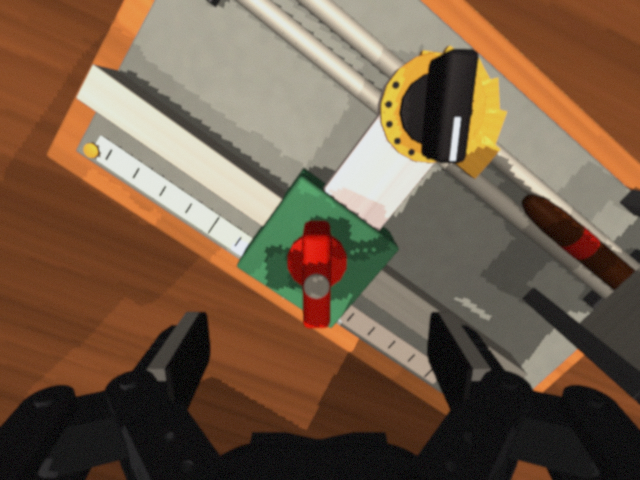

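The knob's dot is at (316.5,287) and the bar runs from about (317,232) to (315,327). The finger midline is at column 319, so the tool is about 1–1.5 mm off. The black knob's top spans about (462,50) to (450,162).

```bash
python3 - <<'E'
from h import *
o=arm.get_obs();W=arm.get_calibration("wrist");R=o['eef_rot']
def f(pc,a,b,z):
    A,B=atz(W,a,z),atz(W,b,z);d=A-B;p=atz(W,pc,z);print(p,(A+B)/2,np.linalg.norm(d),np.arctan2(d[1],d[0]),'tool',R.T@(p-o['position']))
f((316.5,286),(317.3,235),(315.2,326.5),.114)
f((456,106),(463,50),(449,162),.112)
a=cv2.imread('pics/w2.png');h=cv2.cvtColor(a,cv2.COLOR_BGR2HSV)
for r in (315,305,300,270,265,240):
    u=np.where((a[r,:,2].astype(int)-a[r,:,1]>70)[295:345])[0]+295;print(r,u.min(),u.max())
    print(a[r,295:345,2])
E
```

```text
[0.5317 0.002  0.114 ] [0.5333 0.0028 0.114 ] 0.04834258826919368 0.38958948610874344 tool [ 0.0005 -0.0015  0.0264]
[ 0.631  -0.0191  0.112 ] [ 0.6301 -0.0195  0.112 ] 0.0447349263428117 0.3930099432606103 tool [0.083  0.0576 0.0283]
315 295 328
[214 218 222 221 223 225 220 195 147 120 123 131 139 145 147 149 148 148
 147 148 151 151 149 148 146 150 150 146 150 145 143 140 134 126 109  90
  85  84  82  81  84  82  81  82  80  81  97 121 152 173]
305 304 328
[156 124  99  91  82  79  76  86  99 116 125 133 140 144 144 149 148 146
 150 148 147 150 150 150 150 149 151 151 151 148 144 143 135 125 111  94
  85  79  78  81  79  81  78  78  80  80  81  80  81  80]
300 304 329
[ 83  80  82  79  81  81  79  85  99 114 125 134 140 145 147 151 146 148
 150 148 149 151 148 151 150 150 150 151 149 147 145 140 137 130 113  89
  72  71  67  74  78  80  76  76  73  70  70  73  80  80]
270 295 344
[115 113 116 116 116 113 107  96  93 101 106 109 112 115 117 118 116 116
 115 116 115 117 115 117 116 115 116 116 116 115 113 109 107 103 100 108
 128 144 149 151 148 150 149 150 150 150 148 149 147 135]
265 295 344
[114 115 112 116 114 114 116 112 108 109 121 130 131 122 116 116 116 120
 119 123 128 130 126 118 117 115 117 115 117 119 116 115 106 102 100 100
 119 141 147 148 150 152 151 152 152 151 153 151 148 147]
240 297 335
[ 91 110 134 161 184 200 192 170 174 190 203 210 216 218 216 216 214 214
 211 210 209 207 206 207 206 205 203 203 204 202 197 186 175 161 140 124
 120 132 137 126 109  91  72  64  48  47  41  36  44  39]
```

Request:
jog_arm([
  [[0,0,0,0.01,-0.015,0.1,120],[0,0,0,0,0,0.1,140],[0,0,0,0,0,0.1,160],[0,0,0,0,0,0.1,170],[0,0,0,0,0,0.1,175],[0,0,0,0,0,0,175],[0,0,0,0,0,0,175]],
])

```text
clock: 3.32
position: [0.5327, 0.0026, 0.0905]
eef_rot: [[0.915, 0.404, 0.0], [0.404, -0.915, -0.0], [0.0, 0.0, -1.0]]
ft_force: [0.2, 0.3, -0.0]
width: 0.314
```

```bash
python3 - <<'E'
from h import *
o=arm.get_obs();print(o['position'],o['eef_rot'],o['ft_force'],o['ft_torque'],o['width'],o['joint_positions'])
im=arm.snapshot("wrist")[:,:,::-1];im=np.ascontiguousarray(im);cv2.imwrite("pics/w3.png",im)
cv2.imwrite("pics/c3.png",cv2.resize(im[180:480,190:450],None,fx=2,fy=2,interpolation=cv2.INTER_CUBIC))
E
```

```text
[0.5327 0.0026 0.0905] [[ 0.9148  0.4039  0.0004]
 [ 0.4039 -0.9148 -0.0001]
 [ 0.0004  0.0003 -1.    ]] [ 0.2467  0.3099 -0.0453] [ 0.0195 -0.0188 -0.0009] 0.3136764824348627 [-0.2153  0.4827  1.6483  0.      1.0102  0.9398]
```

View pics/c3.png

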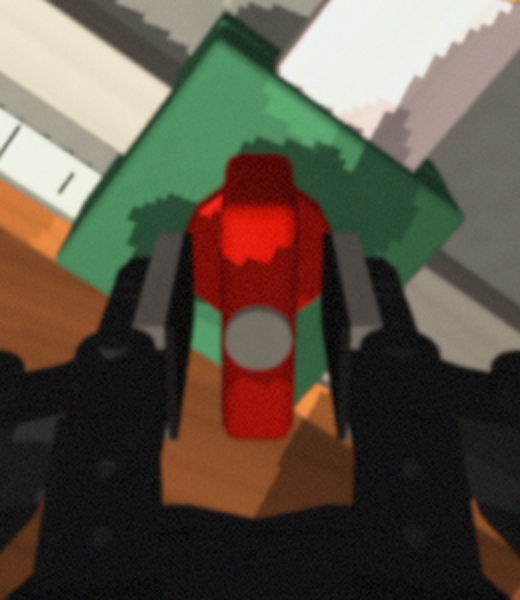

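The knob is centred between the pads: bar centre at column 258 of the crop, pad inner edges at 190 and 322. Both the dot and the axis fit. I'll close slowly.

Request:
jog_arm([
  [[0,0,0,0,0,0,200],[0,0,0,0,0,0,205],[0,0,0,0,0,0,209],[0,0,0,0,0,0,209]],
])

```text
clock: 3.88
position: [0.5325, 0.0026, 0.0903]
eef_rot: [[0.915, 0.404, -0.0], [0.404, -0.915, 0.0], [-0.0, -0.0, -1.0]]
ft_force: [-0.7, 0.6, 0.2]
width: 0.183
```

```bash
python3 - <<'E'
from h import *
o=arm.get_obs();W=arm.get_calibration("wrist");print(o['eef_rot'].T@(atz(W,(319,349),.115)-o['position']),o['position'],o['ft_force'],o['ft_torque'],o['width'])
E
```

```text
[-0.0005 -0.0004 -0.0247] [0.5325 0.0026 0.0903] [-0.7357  0.6443  0.1973] [-0.0414  0.0338  0.0584] 0.18314820373994464
```

Request:
jog_arm([
  [[0,0,0.2,0,0,0,209],[0,0,0.2,0,0,0,209],[0,0,0.2,0,0,0,209],[0,0,0.2,0,0,0,209],[0,0,0,0,0,0,209]],
])

```text
clock: 4.5
position: [0.5326, 0.0026, 0.0903]
eef_rot: [[1.0, 0.017, 0.0], [0.017, -1.0, -0.0], [0.0, 0.0, -1.0]]
ft_force: [0.3, -0.4, 0.3]
width: 0.181
```

```bash
cat >st.py <<'E'
from h import *
o=arm.get_obs();R=o['eef_rot'];print(o['clock'],o['position'],'yaw',np.arctan2(R[1,0],R[0,0]),o['ft_force'],o['ft_torque'],o['width'],'q6',o['joint_positions'][5])
E
python3 st.py
```

```text
4.5 [0.5326 0.0026 0.0903] yaw 0.01670924603940271 [ 0.25   -0.4047  0.2672] [0.0129 0.0184 0.0089] 0.18110583449531018 q6 1.3388649088926523
```

Request:
jog_arm([
  [[0,0,0.2,0,0,0,209],[0,0,0.2,0,0,0,209],[0,0,0.2,0,0,0,209],[0,0,0.2,0,0,0,209],[0,0,0.2,0,0,0,209],[0,0,0.2,0,0,0,209],[0,0,0.2,0,0,0,209],[0,0,0,0,0,0,209]],
])

```text
clock: 5.5
position: [0.5326, 0.0029, 0.0903]
eef_rot: [[0.777, -0.63, 0.0], [-0.63, -0.777, 0.0], [0.0, -0.0, -1.0]]
ft_force: [1.4, 1.2, -0.3]
width: 0.177
```

```bash
python3 st.py; python3 - <<'E'
from h import *
im=arm.snapshot("wrist")[:,:,::-1];cv2.imwrite("pics/c4.png",cv2.resize(np.ascontiguousarray(im[180:480,190:450]),None,fx=2,fy=2,interpolation=cv2.INTER_CUBIC))
E
```

```text
5.5 [0.5326 0.0029 0.0903] yaw -0.681535998248431 [ 1.4475  1.2409 -0.3265] [ 0.3874 -0.1819  0.0682] 0.17724654640953208 q6 2.0370742093196164
```

View pics/c4.png

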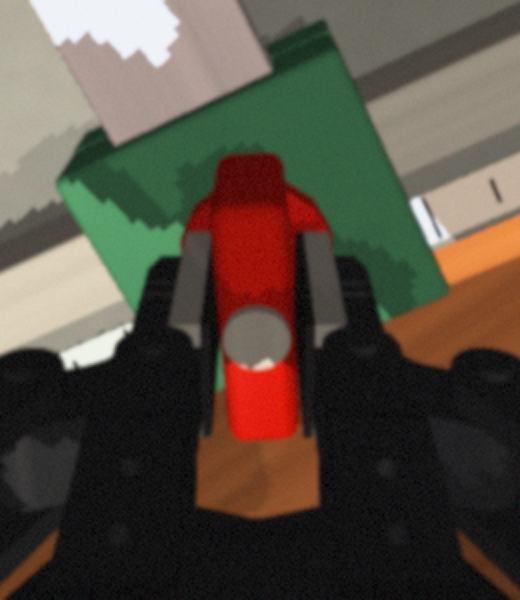

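The knob follows with about 0.05 rad of lag, and its dot (258,337) is still centred. Now the last part, up to the stop.

Request:
jog_arm([
  [[0,0,0.2,0,0,0,209],[0,0,0.2,0,0,0,209],[0,0,0.12,0,0,0,209],[0,0,0,0,0,0,209],[0,0,0,0,0,0,209]],
], newtons=40)

```text
clock: 6.18
position: [0.5327, 0.0029, 0.0904]
eef_rot: [[0.588, -0.809, 0.001], [-0.809, -0.588, 0.0], [-0.0, -0.001, -1.0]]
ft_force: [2.1, 5.0, -0.5]
width: 0.183
```

```bash
python3 st.py
```

```text
6.175 [0.5327 0.0029 0.0904] yaw -0.9417109956952044 [ 2.0674  4.9846 -0.4847] [ 0.7807 -0.3993  0.0598] 0.18301600492928807 q6 2.297183230351556
```

Request:
jog_arm([
  [[0,0,0,-0.003,-0.006,0,209],[0,0,0.06,0,0,0,209],[0,0,0.06,0,0,0,209],[0,0,0,0,0,0,209]],
])

```text
clock: 6.68
position: [0.5328, 0.0031, 0.0903]
eef_rot: [[0.537, -0.844, -0.0], [-0.844, -0.537, -0.0], [0.0, 0.0, -1.0]]
ft_force: [0.4, 1.6, 2.0]
width: 0.181
```

```bash
python3 st.py
```

```text
6.675 [0.5328 0.0031 0.0903] yaw -1.0044951088016836 [0.3549 1.6013 2.0082] [ 0.1382 -0.0218  0.1336] 0.18069104766227664 q6 2.3612189909936405
```

Request:
jog_arm([
  [[0,0,0.06,0,0,0,209],[0,0,0.06,0,0,0,209],[0,0,0.06,0,0,0,209],[0,0,0,0,0,0,209]],
])

```text
clock: 7.18
position: [0.5328, 0.0032, 0.0904]
eef_rot: [[0.459, -0.888, -0.0], [-0.888, -0.459, -0.0], [0.0, 0.0, -1.0]]
ft_force: [-2.1, 0.8, 4.0]
width: 0.185
```

```bash
python3 st.py
```

```text
7.175 [0.5328 0.0032 0.0904] yaw -1.0935356921768402 [-2.0955  0.7673  3.9813] [0.0364 0.3009 1.2109] 0.1848420759885126 q6 2.450764014865869
```

A torque of 1.2 N m shows the hard stop is reached. I'll ease off, open, lift and turn back.

Request:
jog_arm([
  [[0,0,-0.24,0,0,0,205],[0,0,0,0,0,0,170],[0,0,0,0,0,0,160],[0,0,0,0,0,-0.15,150],[0,0,0,0,0,-0.3,120],[0,0,0,0,0,-0.2,80],[0,0,-0.36,0,0,0,0],[0,0,-0.36,0,0,0,0]],
], newtons=20)

```text
clock: 8.18
position: [0.5331, 0.0032, 0.1566]
eef_rot: [[0.82, -0.572, 0.002], [-0.572, -0.82, -0.0], [0.001, -0.001, -1.0]]
ft_force: [0.1, 0.7, -1.2]
width: 1.001
```

Request:
jog_arm([
  [[0,0,-0.36,0,0,0,0],[0,0,-0.36,0,0,0,0],[0,0,-0.36,0,0,0,0],[0,0,-0.36,0,0,0,0],[0,0,-0.36,0,0,0,0],[0,0,-0.27,0,0,0,0],[0,0,0,0,0,0,0]],
])

```text
clock: 9.05
position: [0.533, 0.0032, 0.1562]
eef_rot: [[0.914, 0.407, 0.001], [0.407, -0.914, -0.0], [0.001, 0.001, -1.0]]
ft_force: [-0.8, 0.5, -0.3]
width: 1.0
```

```bash
python3 st.py; python3 - <<'E'
from h import *
cv2.imwrite("pics/w5.png",arm.snapshot("wrist")[:,:,::-1])
E
```

```text
9.05 [0.533  0.0032 0.1562] yaw 0.4187467273759863 [-0.7951  0.4558 -0.2767] [-0.0629 -0.0407 -0.0099] 0.999553240703795 q6 0.9380043258389605
```

View pics/w5.png

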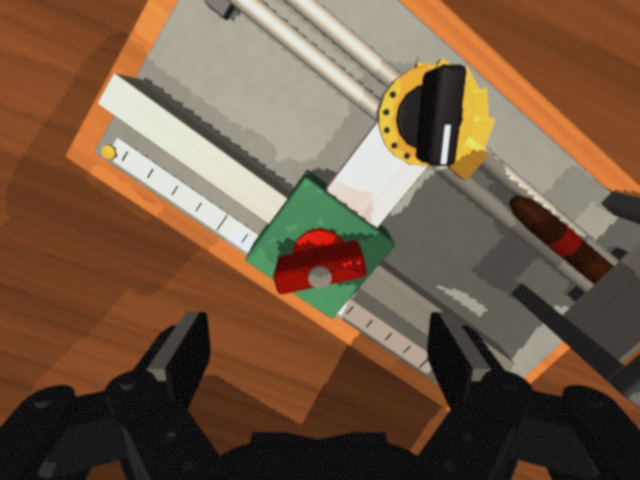

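The clamp bar now lies across the saddle, dot at (319.5,277), ends about (277,282) and (365,265). The selector is still at home with its white line at (445,144).

```bash
python3 - <<'E'
from h import *
o=arm.get_obs();W=arm.get_calibration("wrist");R=o['eef_rot']
A,B=atz(W,(280,293),.114),atz(W,(366,275),.114);d=B-A;print('clamp bar yaw',np.arctan2(d[1],d[0]),'axis',atz(W,(319.5,276.5),.115))
for p in((446.5,115),(448,115)): q=atz(W,p,.112);print(q,R.T@(q-o['position']))
A,B=atz(W,(447,125),.112),atz(W,(443,163),.112);d=A-B;print('sel yaw',np.arctan2(d[1],d[0]))
P=np.array([atz(W,p,.078) for p in((315,174),(393,240),(332,317),(247,258))]);print(P.mean(0))
E
```

```text
clamp bar yaw -0.9289106255405669 axis [0.5323 0.0029 0.115 ]
[ 0.6296 -0.0186  0.112 ] [0.0795 0.0591 0.0441]
[ 0.6299 -0.0192  0.112 ] [0.0795 0.0598 0.0441]
sel yaw 0.4122097411586704
[0.5347 0.0024 0.078 ]
```

Request:
jog_arm([
  [[0,0,0,0.4,0.3,0,120],[0,0,0,0.4,0.3,0,140],[0,0,0,0,0,0.2,160],[0,0,0,0,0,0.2,170],[0,0,0,0,0,0.14,175],[0,0,0,0,0,0.14,175],[0,0,0,0,0,0,175]],
])

```text
clock: 9.98
position: [0.6299, -0.0188, 0.0865]
eef_rot: [[0.913, 0.408, -0.001], [0.408, -0.913, 0.0], [-0.001, -0.001, -1.0]]
ft_force: [0.5, -1.1, -0.8]
width: 0.313
```

```bash
python3 st.py; python3 - <<'E'
from h import *
im=arm.snapshot("wrist")[:,:,::-1];cv2.imwrite("pics/c6.png",cv2.resize(np.ascontiguousarray(im[180:480,190:450]),None,fx=2,fy=2,interpolation=cv2.INTER_CUBIC))
E
```

```text
9.975 [ 0.6299 -0.0188  0.0865] yaw 0.42015811140465104 [ 0.5445 -1.0773 -0.8028] [-0.0108 -0.0155 -0.0023] 0.31322123065007024 q6 0.9352103178790449
```

View pics/c6.png

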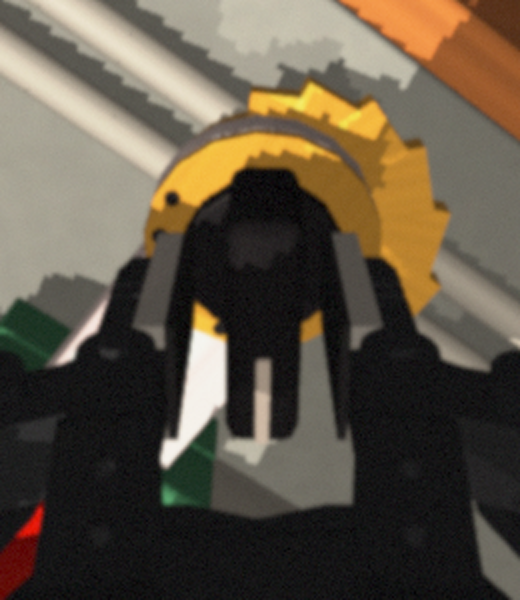

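The pads straddle the black knob: its centre is at column 263 against a finger midline of 258, and its near end is at row 438. A small offset to work out.

```bash
python3 - <<'E'
from h import *
o=arm.get_obs();W=arm.get_calibration("wrist");R=o['eef_rot']
for p in((321.5,399),(321,361)):print(R.T@(atz(W,p,.112)-o['position']))
E
```

```text
[-0.0224  0.0005 -0.0246]
[-0.0056  0.0003 -0.0246]
```

Request:
jog_arm([
  [[0,0,0.01,0,0.005,0,200],[0,0,0,0,0,0,208],[0,0,0,0,0,0,225],[0,0,0,0,0,0,225],[0,0,0,0,0,0,225]],
], newtons=50)

```text
clock: 10.65
position: [0.6309, -0.0196, 0.088]
eef_rot: [[0.915, 0.404, 0.001], [0.404, -0.915, -0.0], [0.001, 0.001, -1.0]]
ft_force: [-0.5, -1.3, 5.7]
width: 0.157
```

```bash
python3 st.py
```

```text
10.65 [ 0.6309 -0.0196  0.088 ] yaw 0.41558234434043456 [-0.456  -1.2606  5.6837] [-0.2101  0.083  -0.1795] 0.15692415067156842 q6 0.9390299901703351
```

Request:
jog_arm([
  [[0,0,0.2,0,0,0,225],[0,0,0.2,0,0,0,225],[0,0,0.2,0,0,0,225],[0,0,0.2,0,0,0,225],[0,0,0.2,0,0,0,225],[0,0,0.2,0,0,0,225],[0,0,0,0,0,0,225]],
])

```text
clock: 11.52
position: [0.6309, -0.0197, 0.088]
eef_rot: [[0.983, -0.184, 0.001], [-0.184, -0.983, -0.001], [0.001, 0.001, -1.0]]
ft_force: [-0.5, -2.2, 4.3]
width: 0.154
```

```bash
python3 st.py
```

```text
11.525 [ 0.6309 -0.0197  0.088 ] yaw -0.18501227114608249 [-0.5291 -2.2376  4.2676] [-0.3299  0.0687  0.0189] 0.1542028061247655 q6 1.5397609389724332
```

Request:
jog_arm([
  [[0,0,0.2,0,0,0,225],[0,0,0.2,0,0,0,225],[0,0,0.2,0,0,0,225],[0,0,0.2,0,0,0,225],[0,0,0.2,0,0,0,225],[0,0,0.2,0,0,0,225],[0,0,0.12,0,0,0,225],[0,0,0,0,0,0,225]],
])

```text
clock: 12.52
position: [0.6309, -0.0199, 0.088]
eef_rot: [[0.664, -0.748, 0.001], [-0.748, -0.664, -0.001], [0.002, -0.0, -1.0]]
ft_force: [-0.6, -2.4, 5.4]
width: 0.149
```

```bash
python3 st.py; python3 - <<'E'
from h import *
im=arm.snapshot("wrist")[:,:,::-1];cv2.imwrite("pics/c7.png",cv2.resize(np.ascontiguousarray(im[180:480,150:500]),None,fx=2,fy=2,interpolation=cv2.INTER_CUBIC))
E
```

```text
12.525 [ 0.6309 -0.0199  0.088 ] yaw -0.8444988721950875 [-0.626  -2.4251  5.4179] [-0.4431  0.1668  0.0823] 0.14943981716876206 q6 2.1992424686578547
```

View pics/c7.png

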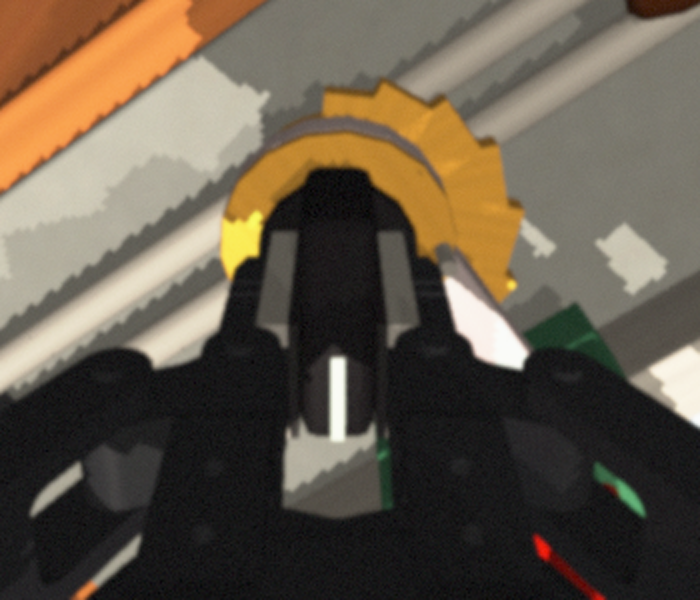

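The knob has followed: its white line sits centred between the pads at column 338, and 0.08 N m of torque fits the spring near the third click. One last trim of 0.01 rad, then hold.

Request:
jog_arm([
  [[0,0,0.02,0,0,0,225],[0,0,0,0,0,0,225],[0,0,0,0,0,0,225],[0,0,0,0,0,0,225]],
])

```text
clock: 13.08
position: [0.6309, -0.0199, 0.088]
eef_rot: [[0.657, -0.754, 0.001], [-0.754, -0.657, -0.001], [0.002, -0.0, -1.0]]
ft_force: [-1.4, -2.3, 5.1]
width: 0.152
```

```bash
python3 st.py; python3 - <<'E'
from h import *
W=arm.get_calibration("wrist")
A,B=atz(W,(150+338/2,180+357/2),.112),atz(W,(150+338/2,180+438/2),.112);d=A-B;print('line yaw (pre-trim pixels)',np.arctan2(d[1],d[0]))
print(arm.sign_off())
E
```

```text
13.075 [ 0.6309 -0.0199  0.088 ] yaw -0.8538220804023195 [-1.4075 -2.3058  5.1316] [-0.443   0.2059  0.0739] 0.15180293664481587 q6 2.208561933565632
line yaw (pre-trim pixels) -0.8537513354939166
the job is handed in; nothing more can be done
None
```

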